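# Reload the sprung thread-spool rack

## Task

Reload the sprung spool rack: pull the follower back by its handle, gently, until it just meets the rubber buffer, then shift the handle sideways into the notch so that it stays parked there when let go. Stand the two short flanged spools upright in the track, one behind the other between the end stop and the follower. Then bring the handle out of the notch and ease the follower forward, keeping hold so that it does not snap, until it rests snugly against the spools, let go, and leave everything else on the table where it is.

Things in the scene. Friction and masses are not known exactly. Their poses are not given: they have to be found in the camera images.
- rack: Aluminium spool rack fixed to the table, 295 mm long (x -120 to 175 mm in its frame), 70 wide. Its x axis runs along the track away from the end stop: the way the follower is pulled back. Its y axis points to the notch's side, z up. Origin on the table, on the track's centre line, 120 mm from the end-stop end. All x, y, z below are in this frame.
- load (a point): Centre of the loading track, on its floor (x = -65, y = 0, z = 10 mm). Side walls 34 mm apart inside, 4 mm thick, tops at z = 22 mm. The end stop's inner face is at x = -110 mm (top z = 46 mm). The follower's upright plate faces it: at x = -107 mm when fully forward, 8 mm thick, 29 wide, top z = 49 mm.
- slot (a point): Point on the slot's centre line (x = 75, y = 0, z = 26 mm) at the top of a flat steel gate plate. The handle's 12 mm round post runs in the plate's L-shaped slot, which turns at its back end to +y into a notch, closed behind by a black rubber buffer. Post and notch have 2 mm of play; the spring then holds the post against the notch's front face.
- follower (a joint): How far the follower (with its handle) is pulled back along the rack's +x, in m: 0 fully forward. Spring: about 4 N at 0, growing 60 N per m, plus drag of 20 N per m/s; it always pushes towards the end stop. With two spools in the track it rests at about 0.057.
- handle (a joint): How far the handle is shifted sideways along the rack's +y, in m: 0 in the straight slot, 0.018 fully in the notch. It stays where it is left; parked counts from 0.010.
- buffer (a joint): How far the rubber buffer at the slot's end is pressed in, in m: 0 untouched. It resists with about 6 N per mm; it must not be pressed in by more than 3 mm. The gate plate with notch and buffer is clamped at another place each time, not measured: the post meets the buffer somewhere from 74 to 106 mm of pull, to be felt. The notch is open to the side only there (up to 2 mm short of touching).
- grip (a point): Centre of the handle's black grip, an upright square block 14 x 14 mm, 44 mm tall (from z = 32.5 to 76.5 mm), sides parallel to the rack's axes. It moves along x with the follower and along y with the sideways shift; with the follower fully forward and the handle in the straight slot it is at x = 30 mm, y = 0, z = 54.5 mm in the rack's frame.
- spool_a_mid (a point): Centre (25 mm above its foot) of one of the two short straight flanged spools: pale wood flanges, natural thread, 30 mm diameter, 50 mm tall, about 35 g, standing upright on the table.
- spool_b_mid (a point): Centre of the other short straight flanged spool, the same size and look as the first.
- cone_a_mid (a point): Centre (40 mm up) of a tapered thread cone, 44 mm wide at the foot, 80 mm tall, of the same materials as the spools; a bystander.
- cone_b_mid (a point): Centre of a second tapered thread cone, the same; a bystander.
- brush_pot_mid (a point): Middle of a white pot, 84 mm wide, 85 tall, with brushes rising to 175 mm; a bystander.
- button_jar_mid (a point): Middle of a glass button jar, 56 mm wide, 60 tall; a bystander.
- tube_a_mid (a point): Middle of a lying paint tube, 100 x 30 x 16 mm; a bystander.
- tube_b_mid (a point): Middle of a second lying paint tube; a bystander.
- scissors_mid (a point): Middle of a pair of scissors, 175 mm long, lying flat; a bystander.
There are look-alikes about, which are no part of the job. What is shaped like the part that bears spool_b_mid but turquoise or yellow is not meant. Leave any green look-alike of the part that bears spool_a_mid alone.

How it is judged (in metres and radians):
On the way, in this order (a step that is already met when the one before it is completed fails the run):
1. the follower is pulled back and parked with its handle in the notch, let go (value of joint follower above 0.066 m and value of joint handle above 0.01 m and contact force between the fingers and handle below 0.1 N), for 0.2 s.
2. both short spools stand in the track, let go, with the follower still parked (value of joint follower above 0.066 m and value of joint handle above 0.01 m and y of spool_a_mid in the frame of rack between -0.0035 and 0.0035 m and z of spool_a_mid in the frame of rack between 0.032 and 0.038 m and x of spool_a_mid in the frame of rack between -0.1 and -0.02 m and angle between each of spool_a_mid, spool_b_mid's own z axis and vertical below 0.08 rad and y of spool_b_mid in the frame of rack between -0.0035 and 0.0035 m and z of spool_b_mid in the frame of rack between 0.032 and 0.038 m and x of spool_b_mid in the frame of rack between -0.1 and -0.02 m and contact force between the fingers and spool_a below 0.1 N and contact force between the fingers and spool_b below 0.1 N), for 0.2 s.
At the end, for the whole second after the job is handed in: Both short spools stand upright (within 0.08 rad) on the track floor, between the walls, the follower rests against them (pulled back 53 to 61 mm), the handle is in the straight slot (less than 8 mm to the side) and all is at rest (y of spool_a_mid in the frame of rack between -0.0035 and 0.0035 m and z of spool_a_mid in the frame of rack between 0.032 and 0.038 m and x of spool_a_mid in the frame of rack between -0.1 and -0.045 m and angle between each of spool_a_mid, spool_b_mid's own z axis and vertical below 0.08 rad and y of spool_b_mid in the frame of rack between -0.0035 and 0.0035 m and z of spool_b_mid in the frame of rack between 0.032 and 0.038 m and x of spool_b_mid in the frame of rack between -0.1 and -0.045 m and value of joint follower between 0.053 and 0.061 m and value of joint handle below 0.008 m and linear speed of each of spool_a, spool_b below 0.01 m/s); the robot touches nothing.
It fails at once if the rubber buffer is pressed in by more than 3 mm (about 18 N) (value of joint buffer above 0.003 m).
It fails at once if the follower snaps forward faster than 0.3 m/s (velocity of joint follower below -0.3 m/s).
It fails at once if a spool is squeezed or forced against the rack with more than 40 N (contact force between rack and spool_a above 40 N or contact force between rack and spool_b above 40 N).
It fails at once if a bystander is moved by more than 30 mm (distance of any of cone_a_mid, cone_b_mid, brush_pot_mid, button_jar_mid, tube_a_mid, tube_b_mid, scissors_mid from where it was at the start of the episode above 0.03 m).
It also fails if it takes over 72 s, if anything falls off the work surface, if the arm or the gripper's body presses on something with over 40 N, if the wrist force passes 120 N, or if a joint passes its speed limit or range.

## Robot

A 6-joint arm with a two-finger parallel gripper is mounted at the origin on the work surface. World frame = base frame: x ahead of the robot, y to its left, z up, the work surface at z = 0. Lengths are in m, angles in degrees, forces in N, time in s.
With the tool pointing down it reaches from about 0.3 to 0.75 m from the base axis. Payload 8.5 kg.
Tool frame: the origin (TCP) lies at the centre of the arm's flange, where the gripper is bolted on; the fingertips stand 173 mm ahead of it and the grasp point (between the pads) lies env.pinch_z ahead of it (env.pinch_z is the distance from the TCP to the grasp point, in m); z points along the fingers, y is the line along which they close (so a half turn about z gives the same grasp; the last joint's range is limited). The gripper opens to 85 mm and grips with 20 to 120 N. Pads are 22 mm wide; open, the fingers measure 114 mm over their backs; the gripper's body (76 mm by 85 mm) begins 54 mm behind the grasp point. The pads swing forward as they close: fully open they stand 13 mm farther back than shut.
Start: joints at [58.482, 21.807, 74.336, -0, 83.858, -12.336], TCP at [0.181, 0.519, 0.405] pointing down, gripper open.
Joint ranges: [-178.18, 178.18], [-50.72, 133.34], [12.68, 142.11], [-81.47, 261.47], [9.98, 163.14], [-165.26, 165.26]. Speed limits (degrees/s): [136.94, 136.94, 180, 180, 180, 180].

## Interface

Orientations are given as a 3x3 rotation matrix whose columns are the frame's x, y, z axes.
In Python, from rig import env, get_image, job, spotter gives the robot as it stands. The module is installed in compiled form; this text tells all that it offers.
- The arm moves only by the shell command python3 -m creep 'ROWS' [FORCE]. ROWS is text: rows parted by semicolons, each of 7 numbers parted by spaces: the turn, a rotation vector about the tool's x, y, z in units of 8 degrees (1.0 is 8 degrees), then the shift along the tool's x, y, z in units of 30 mm (1.0 is 30 mm), then the finger opening in mm, from 0 to 85.4. A call has 1 to 12 rows; each row is the pose to reach, as a shift and turn from the pose commanded when the call began, along the tool's axes at that moment; what a row does not reach only later rows make up. A row lasts 1/10 s, in which the tool goes at most 50 mm and 8.59 degrees, less where a joint would pass 70% of its speed; a pose out of reach is approached as far as the arm can. A call with a gripper value outside its range is refused whole. The fingers move at their own pace and stop on an object; FORCE is the grip in N (left out, the last holds). Time passes only in rows, so rows that repeat a pose let the fingers close. It gives the time, the measured TCP pose, the force, the opening and the grip force at its end, in the units of the state.
- env.observe(): the state, without advancing time (a new reading comes with each control period).
- get_image(name): name is "scene" or "side" or "wrist"; returns a dict with "image" (420x560x3 uint8, blue, green, red), "depth" (420x560 float32, m along the optical axis (not along the pixel's ray), 0 where there is no reading), "intrinsics" (3x3 intrinsics, pixels), "view" (4x4, takes a point from world to camera coordinates). Camera axes: x right, y up, looking along -z (the intrinsics and any distortion apply to the point x, -y, -z); pixel columns grow to the right and rows downward; lengths in m; the calibration is good to about 2 mm. A picture is of the moment at which its call begins.
- job.close_job(): hands the job in; it is judged then, once.
Trained networks look in a picture, given as the dict that the camera call returned (one of the last four; its "shot" number tells which), for a name from the list of things; names that differ only in an ending like _2 or _b are one class to them, and where a whole thing is asked for, a point or a joint stands for the part that bears it (a point fixed in the world has none). Each returns a list of dicts, best first, with "p" (0 to 1); they miss things now and then, are a little off and sometimes report something else, mostly with a low value. They report only what shows in the picture. A call takes as long as a camera call. They do not tell look-alikes from the thing itself.
- spotter.boxes_of(label, picture): "xy" ([column, row] in pixels, amid what is visible of it).
The state is a dict: "time_s": time; "q": joint angles; "qvel": joint speeds; "joint_efforts": joint torques, N m; "position": TCP position; "tool_rot": TCP orientation; "ft_force": force on the tool from outside, world axes, zero at the start; "wrist_torque": the same for the moment, N m; "grip_width": finger opening in m; "gripper_force": force on a finger pad.
Only numpy, scipy, OpenCV 4.12 (cv2) and the standard library are available. Lean on these libraries where they do the work, as an engineer would, in place of code of your own. Each camera call takes 0.05 s, during which the arm holds its last target. There are 200 camera calls.

## Working session

There is one attempt and no reset: what is moved stays moved. The work goes in short steps, Python scripts to look and compute and a shell command to move; the robot and the scene stay as the last step left them, time stands still between calls to the robot, and variables do not carry over. Pictures are saved under pics/ and viewed, at most 10 in all, crops included, and the job is handed in when it is done.

```bash
mkdir -p pics; cat > h.py <<'E'
import numpy as np, cv2
from rig import env,get_image,job,spotter
def P3(im,uv,r=2):
    u,v=int(round(uv[0])),int(round(uv[1]))
    d=im["depth"][max(0,v-r):v+r+1,max(0,u-r):u+r+1]; d=d[d>0]
    if len(d)==0: return None
    return pt(im,uv,np.median(d))
def pt(im,uv,d):
    K=im["intrinsics"]; 
    p=np.array([(uv[0]-K[0,2])/K[0,0]*d,-(uv[1]-K[1,2])/K[1,1]*d,-d,1])
    return (np.linalg.inv(im["view"])@p)[:3]
def cloud(im):
    K=im["intrinsics"];d=im["depth"];v,u=np.mgrid[:d.shape[0],:d.shape[1]]
    p=np.stack([(u-K[0,2])/K[0,0]*d,-(v-K[1,2])/K[1,1]*d,-d,np.ones_like(d)],-1)
    return (p@np.linalg.inv(im["view"]).T)[...,:3]
def proj(im,X):
    c=im["view"]@np.append(X,1);K=im["intrinsics"]
    return [K[0,0]*c[0]/-c[2]+K[0,2],K[1,1]*-c[1]/-c[2]+K[1,2]]
def st():
    s=env.observe();print("t",round(s["time_s"],2),"pos",np.round(s["position"],4),"F",np.round(s["ft_force"],1),"w",round(s["grip_width"],4),round(s["gripper_force"],1));return s
E
python3 - <<'E'
from h import *
np.set_printoptions(precision=4,suppress=True)
s=st();print(s["tool_rot"],env.pinch_z)
for n in ["scene","side"]:
    im=get_image(n);cv2.imwrite(f"pics/{n}0.png",im["image"])
    print(n,"cam",np.linalg.inv(im["view"])[:3,3])
    for l in ["rack","load","slot","follower","grip","spool_a_mid","cone_a_mid","brush_pot_mid","button_jar_mid","tube_a_mid","scissors_mid"]:
        for o in spotter.boxes_of(l,im)[:6]: 
            if o["p"]>.2: print(l,round(o["p"],2),np.round(o["xy"]),P3(im,o["xy"]))
E
```

```text
t 0.0 pos [0.1807 0.5194 0.4041] F [-0.3 -0.7  0.1] w 0.0854 0.0
[[-0.9445  0.3286 -0.0008]
 [ 0.3286  0.9445 -0.0012]
 [ 0.0003 -0.0014 -1.    ]] 0.1547
scene cam [1.2325 0.3894 0.5462]
load 0.61 [264. 226.] [ 0.5245 -0.078   0.0133]
load 0.61 [237. 280.] [0.7717 0.0178 0.0563]
slot 0.64 [270. 230.] [ 0.5299 -0.0575  0.0087]
follower 0.89 [259. 217.] [ 0.5035 -0.1085  0.0182]
follower 0.74 [179. 205.] [ 0.5896 -0.2988  0.0465]
grip 0.45 [282. 210.] [ 0.4985 -0.041   0.057 ]
spool_a_mid 0.95 [411. 284.] [0.5997 0.3019 0.0366]
spool_a_mid 0.78 [374. 273.] [0.599  0.2293 0.0351]
spool_a_mid 0.42 [258. 218.] [ 0.5061 -0.1074  0.019 ]
cone_a_mid 0.61 [180. 207.] [ 0.59   -0.2983  0.0414]
brush_pot_mid 0.55 [179. 244.] [ 0.7518 -0.1456  0.0738]
button_jar_mid 0.29 [281. 211.] [ 0.5014 -0.0428  0.0533]
tube_a_mid 0.84 [353. 217.] [0.3827 0.1037 0.0164]
scissors_mid 0.56 [329. 324.] [0.7433 0.1965 0.007 ]
side cam [ 0.3181 -0.8402  0.742 ]
rack 0.58 [270. 246.] [ 0.5065 -0.1185  0.0168]
load 0.4 [212. 144.] [0.4467 0.3424 0.0368]
slot 0.59 [265. 245.] [ 0.4982 -0.1054  0.0123]
follower 0.9 [264. 234.] [ 0.5032 -0.0752  0.0192]
follower 0.49 [270. 245.] [ 0.5085 -0.1157  0.0186]
grip 0.46 [254. 216.] [ 0.4882 -0.0457  0.0557]
spool_a_mid 0.6 [265. 161.] [0.5797 0.2109 0.0335]
spool_a_mid 0.56 [259. 147.] [0.5812 0.2876 0.0351]
cone_a_mid 0.68 [327. 297.] [ 0.5705 -0.3162  0.0465]
brush_pot_mid 0.67 [216. 272.] [ 0.3711 -0.1628  0.0169]
button_jar_mid 0.73 [213. 142.] [0.4511 0.3434 0.0429]
button_jar_mid 0.63 [348. 196.] [ 0.7443 -0.0172  0.0421]
tube_a_mid 0.53 [198. 199.] [0.3693 0.1066 0.0175]
scissors_mid 0.71 [320. 162.] [0.7475 0.1978 0.0101]
```

View pics/scene0.png

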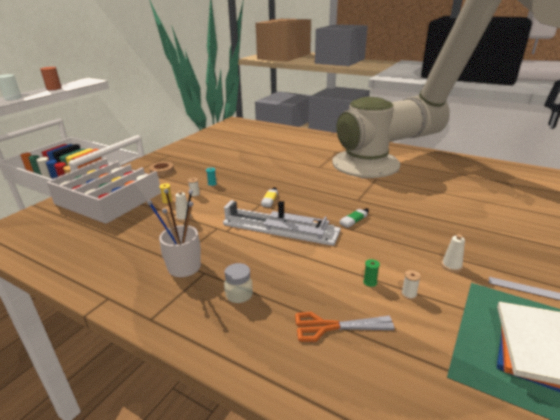

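View pics/side0.png

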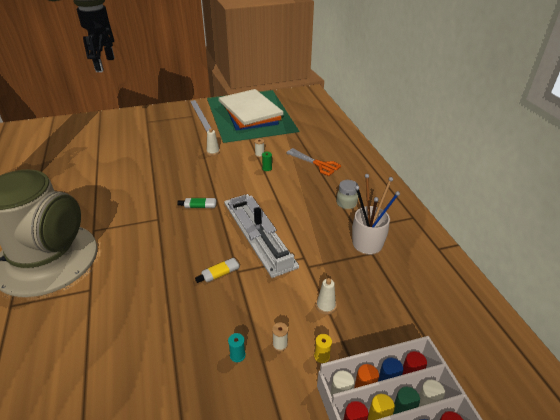

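Scene: rack around (280,225), end stop at its left end; black grip at (282,210). Candidates for short spools: side (259,147) pale and (280,336) pale fit the description (pale flanges, natural thread). Green (267,161), turquoise (237,347) and yellow (323,348) are look-alikes; (213,142) and (327,297) are cones. A crop will confirm this.

```bash
python3 - <<'E'
from h import *
np.set_printoptions(precision=4,suppress=True)
ims={n:get_image(n) for n in ["scene","side"]}
A=ims["side"]["image"]
c=[cv2.resize(A[115:185,190:310],None,fx=3.3,fy=3.3,interpolation=2),cv2.resize(A[300:370,210:330],None,fx=3.3,fy=3.3,interpolation=2)]
r=cv2.resize(A[185:285,190:322],(396,300),interpolation=2)
r2=cv2.resize(ims["scene"]["image"][190:250,205:355],(396,160),interpolation=2)
cv2.imwrite("pics/crop.png",np.hstack([np.vstack(c),np.vstack([r,r2,np.zeros((2,396,3),np.uint8)])[:len(c[0])*2]]))
tot=[]
for n,im in ims.items():
    C=cloud(im).reshape(-1,3); ok=im["depth"].ravel()>0
    m=ok&(abs(C[:,0]-.51)<.11)&(abs(C[:,1]+.09)<.18)&(C[:,2]>.006)&(C[:,2]<.1)
    L=np.zeros(m.shape,np.uint8);L[m]=1
    nn,lab,stt,_=cv2.connectedComponentsWithStats(L.reshape(420,560));
    k=1+np.argmax(stt[1:,4]);q=C[(lab==k).ravel()];tot.append(q)
    print(n,stt[k],cv2.minAreaRect((q[:,:2]*1000).astype(np.float32)),cv2.boxPoints(cv2.minAreaRect((q[:,:2]*1000).astype(np.float32))))
    g=q[(q[:,2]>.055)];print("grip",len(g),g.mean(0),g.min(0),g.max(0))
    h=C[ok&(C[:,2]<.004)&(C[:,2]>-.02)&(abs(C[:,0]-.5)<.2)&(abs(C[:,1]+.1)<.2)];print("table z",np.median(h[:,2]))
    for nm,x,y in [("s1",.59,.295),("s2",None,None)]:
        uv={"side":(280,336),"scene":(194,187)}[n] if nm=="s2" else None
        if uv: c0=P3(im,uv); print("seed",c0); x,y=c0[:2]
        b=C[ok&(np.hypot(C[:,0]-x,C[:,1]-y)<.032)&(C[:,2]>.008)]
        t=b[b[:,2]>.046]
        # circle fit r=15 from all
        from scipy.optimize import least_squares
        f=least_squares(lambda p:np.hypot(b[:,0]-p[0],b[:,1]-p[1])-.0135,b.mean(0)[:2],loss="soft_l1",f_scale=.002)
        print(nm,len(b),b.mean(0),b[:,2].max(),"top",len(t),t.mean(0) if len(t) else 0,"fit",f.x)
np.save("rack.npy",np.vstack(tot))
E
```

```text
scene [ 223  200  118   44 2315] ((499.2056579589844, -48.03886413574219), (75.1659927368164, 294.1943359375), 11.14026165008545) [[ 433.91     89.0251]
 [ 490.7517 -199.6258]
 [ 564.5013 -185.1028]
 [ 507.6596  103.548 ]]
grip 66 [ 0.4989 -0.0437  0.0679] [ 0.4858 -0.0512  0.0554] [ 0.5049 -0.037   0.0791]
table z 0.0003659987704823786
s1 362 [0.5938 0.3013 0.0357] 0.052691335595267896 top 136 [0.5887 0.3008 0.0502] fit [0.5865 0.3003]
seed [ 0.4674 -0.3567  0.0314]
s2 137 [ 0.4645 -0.36    0.0352] 0.052158554998985474 top 43 [ 0.4613 -0.3643  0.0497] fit [ 0.4589 -0.3664]
side [ 224  194   75   83 2499] ((494.57086181640625, -50.4422607421875), (70.95442962646484, 296.0586853027344), 10.682390213012695) [[ 432.2691   88.4455]
 [ 487.1479 -202.4825]
 [ 556.8727 -189.33  ]
 [ 501.9939  101.5979]]
grip 70 [ 0.4939 -0.0489  0.069 ] [ 0.487  -0.0547  0.055 ] [ 0.5012 -0.0378  0.0786]
table z 0.0007593490716877316
s1 143 [0.5828 0.2937 0.036 ] 0.05537854860155467 top 51 [0.584  0.299  0.0509] fit [0.5852 0.3011]
seed [ 0.4556 -0.3793  0.0467]
s2 346 [ 0.4573 -0.3712  0.0392] 0.054083631737196325 top 182 [ 0.4586 -0.3669  0.0503] fit [ 0.459  -0.3659]
```

View pics/crop.png

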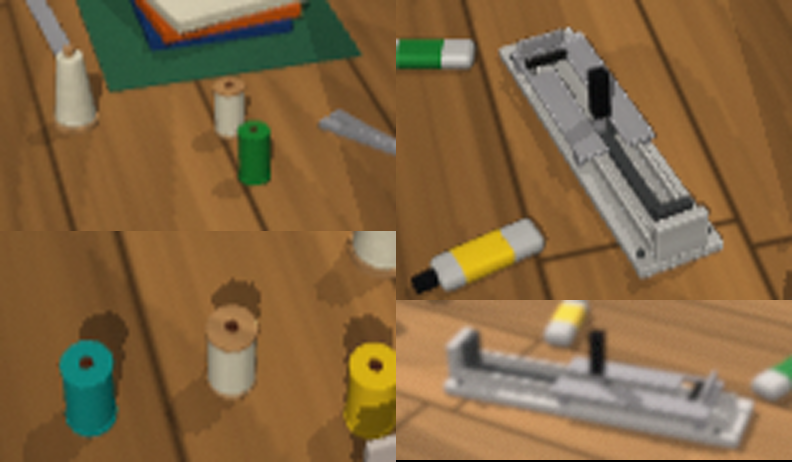

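Crop confirms it: the pale spools are at side (259,147) and (280,336), at world (0.586,0.300) and (0.459,-0.366). The rack's end stop is at the -y end. Next: planning helper and a hover over the handle.

```bash
cat >> h.py <<'E'
from scipy.spatial.transform import Rotation as Ro
YAW=np.radians(101.0)   # rack x axis direction in world
O=np.array([.4965,-.0495])-.0275*np.array([np.cos(YAW),np.sin(YAW)])
try: O0,YAW=np.load("pose.npy")[:2],float(np.load("pose.npy")[2]);O=O0
except Exception: pass
def rk(x,y,z):
    c,s=np.cos(YAW),np.sin(YAW); return np.array([O[0]+c*x-s*y,O[1]+s*x+c*y,z])
def inr(p):
    c,s=np.cos(YAW),np.sin(YAW);d=np.asarray(p)[:2]-O;return np.array([c*d[0]+s*d[1],-s*d[0]+c*d[1],p[2]])
def plan(P,ydir,tag=""):
    "P: pinch target (world), ydir: world angle (rad) of the tool y axis; half turn allowed"
    s=env.observe();R=np.array(s["tool_rot"]);best=None
    for k in (0,np.pi):
        a=ydir+k;y=np.array([np.cos(a),np.sin(a),0]);z=np.array([0,0,-1.]);T=np.c_[np.cross(y,z),y,z]
        rv=Ro.from_matrix(R.T@T).as_rotvec(degrees=True)
        if best is None or np.linalg.norm(rv)<np.linalg.norm(best): best=rv
    sh=R.T@(np.asarray(P)-np.array([0,0,-1.])*env.pinch_z-s["position"])
    print(tag,"turn",np.round(best/8,2),"shift",np.round(sh/.03,2),"rows>=",max(np.linalg.norm(sh)/.05,np.linalg.norm(best)/8.59).round(1),"q6",round(s["q"][5],1))
def pinch():
    s=env.observe();return s["position"]+np.array(s["tool_rot"])[:,2]*env.pinch_z
E
python3 - <<'E'
from h import *
st();plan(rk(.03,0,.2),YAW,"hover")
E
```

```text
t 1.3 pos [0.1807 0.5195 0.4047] F [-0.2  0.2  0.3] w 0.0854 0.0
hover turn [ 0.    0.   -3.77] shift [-16.13 -14.38   1.67] rows>= 13.0 q6 -12.3
```

```bash
python3 -m creep '0 0 -3.77 -16.13 -14.38 1.6 85;0 0 -3.77 -16.13 -14.38 1.6 85;0 0 -3.77 -16.13 -14.38 1.6 85;0 0 -3.77 -16.13 -14.38 1.6 85;0 0 -3.77 -16.13 -14.38 1.6 85;0 0 -3.77 -16.13 -14.38 1.6 85;0 0 -3.77 -16.13 -14.38 1.6 85;0 0 -3.77 -16.13 -14.38 1.6 85;0 0 -3.77 -16.13 -14.38 1.6 85;0 0 -3.77 -16.13 -14.38 1.6 85;0 0 -3.77 -16.13 -14.38 1.6 85;0 0 -3.77 -16.13 -14.38 1.6 85' 20
python3 - <<'E'
from h import *
st();plan(rk(.03,0,.2),YAW,"hover")
E
```

```text
time_s: 2.5
position: [0.4644, 0.0089, 0.3617]
tool_rot: [[-0.982, -0.19, 0.001], [-0.19, 0.982, -0.0], [-0.001, -0.0, -1.0]]
ft_force: [1.6, 1.3, -0.0]
grip_width: 0.0849
gripper_force: 0.0
t 2.5 pos [0.4644 0.0089 0.3617] F [ 1.6  1.3 -0. ] w 0.0849 0.0
hover turn [-0.    0.   -0.01] shift [-0.68 -2.03  0.23] rows>= 1.3 q6 -114.5
```

```bash
python3 -m creep '0 0 0 -0.68 -2.03 0.2 85;0 0 0 -0.68 -2.03 0.2 85;0 0 0 -0.68 -2.03 0.2 85;0 0 0 -0.68 -2.03 0.2 85' 20
python3 - <<'E'
from h import *
np.set_printoptions(precision=4,suppress=True)
st();im=get_image("wrist");cv2.imwrite("pics/w1.png",im["image"])
print("cam",np.linalg.inv(im["view"])[:3,3])
for l in ["grip","slot","load","follower"]:
    for o in spotter.boxes_of(l,im)[:2]: print(l,round(o["p"],2),np.round(o["xy"]),P3(im,o["xy"]))
C=cloud(im);d=im["depth"]>0
for lo,hi,nm in [(.071,.083,"griptop"),(.0195,.0245,"walls"),(.043,.052,"plates"),(.0235,.029,"gate")]:
    m=(d&(C[...,2]>lo)&(C[...,2]<hi)&(abs(C[...,0]-.5)<.1)).astype(np.uint8)
    n,lab,s,c=cv2.connectedComponentsWithStats(m)
    for k in range(1,n):
        if s[k,4]>60:
            q=C[lab==k];r=cv2.minAreaRect((q[:,:2]*1000).astype(np.float32))
            print(nm,s[k],np.round(r[0],1),np.round(r[1],1),round(r[2],1),"z",np.median(q[:,2]).round(4),"rack",inr(np.array([r[0][0]/1e3,r[0][1]/1e3,0])))
E
```

```text
time_s: 2.9
position: [0.495, -0.0441, 0.3556]
tool_rot: [[-0.982, -0.191, -0.001], [-0.191, 0.982, 0.001], [0.001, 0.001, -1.0]]
ft_force: [-0.1, 0.6, -0.0]
grip_width: 0.0851
gripper_force: 0.0
t 2.9 pos [ 0.495  -0.0441  0.3556] F [-0.1  0.6 -0. ] w 0.0851 0.0
cam [ 0.4297 -0.0568  0.3234]
grip 0.66 [275. 201.] [ 0.4919 -0.0488  0.075 ]
slot 0.83 [207. 185.] [ 0.5037 -0.1098  0.017 ]
load 0.63 [208. 183.] [ 0.5018 -0.1097  0.0164]
follower 0.74 [188. 184.] [ 0.5056 -0.1269  0.0174]
griptop [267 194  19  20 355] [494.3 -47.5] [14.2 13.6] 10.8 z 0.0747 rack [0.0299 0.0018 0.    ]
walls [ 108  152  313   75 5485] [496.  -55.3] [ 66.7 279.2] 10.2 z 0.0238 rack [0.0219 0.0016 0.    ]
walls [365 161  24  30 107] [463.5  34.2] [16.6 26.8] 86.5 z 0.0211 rack [0.1159 0.0164 0.    ]
walls [408 168  18   7  78] [453.6  70.6] [ 5.4 16.9] 14.6 z 0.0207 rack [0.1536 0.0192 0.    ]
walls [  0 211   8  27 120] [ 575.4 -289.1] [ 6.5 26.5] 88.6 z 0.0216 rack [-0.2227 -0.0318  0.    ]
plates [ 94 168  31  49 991] [ 518.7 -184.2] [41.3 21.5] 10.6 z 0.0449 rack [-0.109   0.0039  0.    ]
gate [ 237  153  174   74 7705] [487.2  -7.8] [ 66.1 150.9] 10.3 z 0.0245 rack [0.0703 0.0012 0.    ]
gate [122 172  12  33  96] [ 516.7 -174.9] [29.6  6.9] 21.4 z 0.0263 rack [-0.0995  0.0041  0.    ]
```

View pics/w1.png

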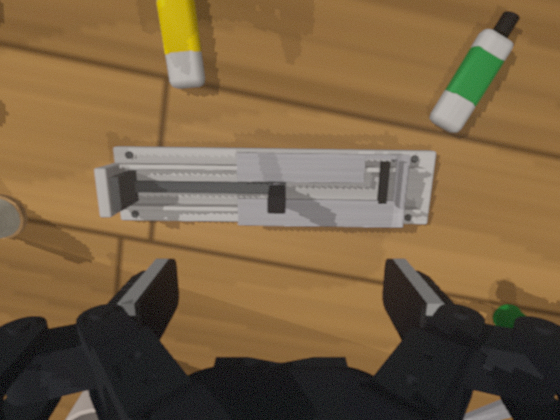

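Wrist view: grip top at (275,201), buffer black at (384,182), and the notch opens upward in the picture (towards the robot, +y of the rack). End stop at (105,190).

```bash
python3 - <<'E'
import numpy as np
Y=np.radians(100.5);g=np.array([.4948,-.0470]);np.save("pose.npy",np.r_[g-.03*np.array([np.cos(Y),np.sin(Y)]),Y])
E
python3 - <<'E'
from h import *
np.set_printoptions(precision=4,suppress=True)
im=get_image("wrist")
for uv in [(377,184),(390,184),(366,165),(366,178),(378,165)]: print(uv,inr(P3(im,uv,1)))
plan(rk(.03,0,.060),YAW,"handle")
plan(rk(.03,0,.110),YAW,"above")
E
```

```text
(377, 184) [0.1231 0.0032 0.0085]
(390, 184) [0.1353 0.0033 0.0084]
(366, 165) [0.1113 0.021  0.0092]
(366, 178) [0.1126 0.0086 0.0077]
(378, 165) [0.1224 0.0211 0.0091]
handle turn [-0.    0.    0.07] shift [ 0.03 -0.09  4.71] rows>= 2.8 q6 -119.8
above turn [-0.    0.    0.07] shift [ 0.03 -0.09  3.04] rows>= 1.8 q6 -119.8
```

```bash
python3 -m creep '0 0 0.07 0.03 -0.09 4.6 85;0 0 0.07 0.03 -0.09 4.6 70;0 0 0.07 0.03 -0.09 4.6 40;0 0 0.07 0.03 -0.09 4.7 30;0 0 0.07 0.03 -0.09 4.7 24;0 0 0.07 0.03 -0.09 4.7 24;0 0 0.07 0.03 -0.09 4.7 22;0 0 0.07 0.03 -0.09 4.7 20' 25
python3 - <<'E'
from h import *
st();im=get_image("wrist");cv2.imwrite("pics/w2.png",im["image"])
print(inr(pinch()))
E
```

```text
time_s: 4.0
position: [0.4953, -0.0477, 0.216]
tool_rot: [[-0.983, -0.181, 0.003], [-0.181, 0.983, -0.001], [-0.002, -0.001, -1.0]]
ft_force: [-0.1, 0.6, -1.4]
grip_width: 0.0201
gripper_force: 0.0
t 4.0 pos [ 0.4953 -0.0477  0.216 ] F [-0.1  0.6 -1.4] w 0.0201 0.0
[ 0.02907411 -0.00056123  0.06100798]
```

View pics/w2.png

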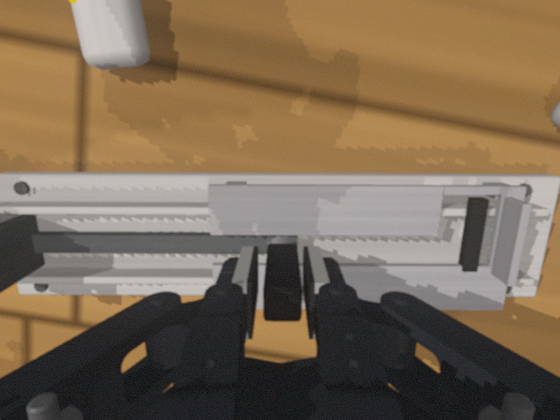

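The handle (282,275) sits between the pads at (250,285) and (315,285). Closing.

```bash
python3 -m creep '0 0 0 0 0.03 0 10;0 0 0 0 0.03 0 10;0 0 0 0 0.03 0 10;0 0 0 0 0.03 0 10' 30
python3 - <<'E'
from h import *
s=st();print(inr(pinch()),np.degrees(np.arctan2(s["tool_rot"][1][1],s["tool_rot"][0][1])))
E
```

```text
time_s: 4.45
position: [0.4951, -0.047, 0.2154]
tool_rot: [[-0.984, -0.181, 0.001], [-0.181, 0.984, -0.001], [-0.001, -0.001, -1.0]]
ft_force: [-1.3, -1.2, 7.1]
grip_width: 0.0135
gripper_force: 33.1
t 4.45 pos [ 0.4951 -0.047   0.2154] F [-1.3 -1.2  7.1] w 0.0135 33.1
[ 0.02977365 -0.00052563  0.06074713] 100.41670782318523
```

```bash
python3 -m creep '0 0 0 0 0.2 0 10;0 0 0 0 0.6 0 10;0 0 0 0 1.0 0 10;0 0 0 0 1.4 0 10;0 0 0 0 1.7 0 10;0 0 0 0 1.95 0 10;0 0 0 0 2.15 0 10;0 0 0 0 2.3 0 10;0 0 0 0 2.3 0 10'
python3 - <<'E'
from h import *
s=st();print(inr(pinch()));R=np.array(s["tool_rot"]);print("F tool",R.T@s["ft_force"])
E
```

```text
time_s: 5.35
position: [0.4829, 0.0206, 0.2154]
tool_rot: [[-0.983, -0.182, 0.002], [-0.182, 0.983, -0.002], [-0.002, -0.003, -1.0]]
ft_force: [0.0, -9.0, 5.0]
grip_width: 0.0135
gripper_force: 32.7
t 5.35 pos [0.4829 0.0206 0.2154] F [ 0. -9.  5.] w 0.0135 32.7
[ 0.09818382 -0.00088917  0.06071246]
F tool [ 1.6255178  -8.90070645 -4.94753629]
```

```bash
python3 - <<'E'
from h import *
np.set_printoptions(precision=4,suppress=True)
im=get_image("wrist");g=cv2.cvtColor(im["image"],cv2.COLOR_BGR2GRAY)
ci=np.linalg.inv(im["view"]);c0=ci[:3,3]
def onz(uv,z):
    p=pt(im,uv,1.);return c0+(p-c0)*(z-c0[2])/(p[2]-c0[2])
a=proj(im,rk(.10,.003,.026));b=proj(im,rk(.17,.003,.026));print(a,b)
cv2.imwrite("pics/w3.png",cv2.resize(im["image"][150:330,220:480],None,fx=3,fy=3,interpolation=2))
for y in (.004,.008,.012):
    row=[int(g[int(round(v)),int(round(u))]) for u,v in (proj(im,rk(x,y,.026)) for x in np.arange(.105,.165,.001))]
    print(y,row)
st()
E
```

```text
[np.float64(284.35707729270155), np.float64(246.48309929388245)] [np.float64(427.7930224917811), np.float64(246.5090526416511)]
0.004 [89, 121, 120, 130, 130, 129, 132, 130, 146, 174, 175, 174, 176, 176, 164, 86, 43, 51, 50, 52, 51, 50, 75, 153, 142, 131, 132, 132, 132, 151, 137, 129, 130, 144, 171, 172, 173, 147, 137, 141, 150, 156, 154, 154, 154, 156, 158, 155, 154, 155, 155, 158, 156, 156, 158, 189, 193, 194, 194, 194, 189]
0.008 [104, 146, 151, 157, 157, 156, 145, 149, 154, 152, 142, 134, 135, 133, 122, 57, 51, 51, 52, 49, 50, 52, 53, 106, 135, 134, 135, 134, 135, 156, 134, 130, 127, 150, 175, 173, 172, 157, 138, 142, 154, 158, 157, 159, 156, 157, 156, 158, 154, 160, 157, 157, 157, 155, 158, 165, 194, 198, 199, 197, 192]
0.012 [148, 142, 158, 158, 157, 158, 156, 158, 157, 155, 143, 132, 134, 138, 134, 64, 53, 53, 57, 55, 58, 55, 55, 130, 137, 138, 136, 134, 135, 151, 139, 128, 130, 139, 169, 173, 173, 152, 135, 140, 154, 159, 156, 158, 158, 158, 156, 158, 156, 154, 156, 157, 158, 158, 169, 186, 191, 195, 194, 194, 195]
t 5.4 pos [0.4829 0.0204 0.2154] F [-0.1 -7.8  5.7] w 0.0136 32.7
```

View pics/w3.png

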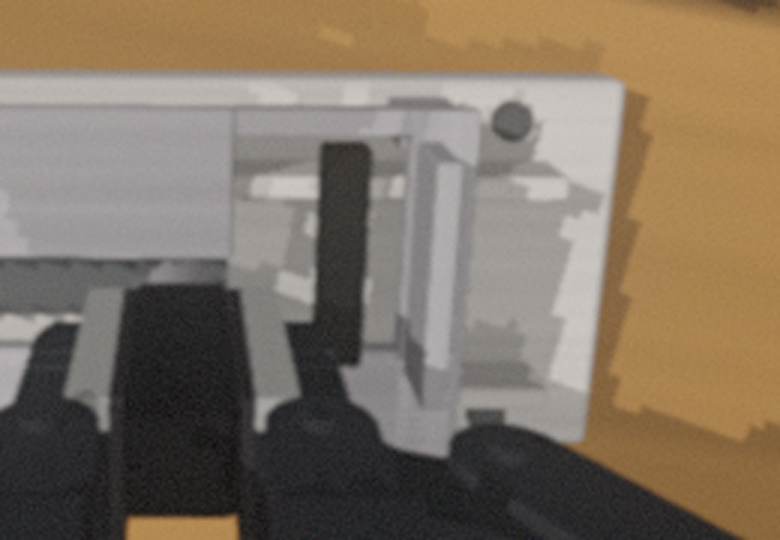

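The crop shows the buffer front at (320,250), which is about x = 0.1205, so contact is expected near grip x = 0.1145.

```bash
cat > f.py <<'E'
from h import *
s=env.observe();R=np.array(s["tool_rot"]);print("rack",np.round(inr(pinch())*1000,2),"Ftool",np.round(R.T@s["ft_force"],1),"w",round(s["grip_width"]*1000,1))
E
python3 -m creep '0 0 0 0 0.1 0 10;0 0 0 0 0.2 0 10;0 0 0 0 0.3 0 10;0 0 0 0 0.36 0 10;0 0 0 0 0.36 0 10' | head -1; python3 f.py
python3 -m creep '0 0 0 0 0.05 0 10;0 0 0 0 0.05 0 10'|head -1; python3 f.py
python3 -m creep '0 0 0 0 0.04 0 10;0 0 0 0 0.04 0 10'|head -1; python3 f.py
```

```text
time_s: 5.9
rack [108.66  -0.93  60.7 ] Ftool [ 2.3 -9.2 -5.5] w 13.8
time_s: 6.1
rack [110.05  -0.93  60.7 ] Ftool [ 0.9 -9.7 -5.2] w 13.3
time_s: 6.3
rack [111.2   -0.95  60.7 ] Ftool [ 1.6 -8.1 -5.4] w 13.7
```

```bash
python3 -m creep '0 0 0 0 0.04 0 10;0 0 0 0 0.04 0 10'|head -1; python3 f.py
python3 -m creep '0 0 0 0 0.03 0 10;0 0 0 0 0.03 0 10'|head -1; python3 f.py
```

```text
time_s: 6.5
rack [112.39  -0.96  60.68] Ftool [ 2.1 -9.2 -5.7] w 13.4
time_s: 6.7
rack [113.27  -0.98  60.7 ] Ftool [ 1.6 -9.  -5.5] w 13.6
```

```bash
python3 -m creep '0 0 0 0 0.02 0 10;0 0 0 0 0.02 0 10'|head -1; python3 f.py
```

```text
time_s: 6.9
rack [113.84  -0.97  60.7 ] Ftool [ 3.  -9.1 -5.3] w 13.3
```

```bash
python3 -m creep '0 0 0 0 0.03 0 10;0 0 0 0 0.03 0 10'|head -1; python3 f.py
```

```text
time_s: 7.1
rack [114.65  -0.98  60.69] Ftool [ 1.3 -9.8 -5.4] w 13.6
```

```bash
python3 -m creep '0 0 0 0 0.03 0 10;0 0 0 0 0.03 0 10'|head -1; python3 f.py
```

```text
time_s: 7.3
rack [115.22  -0.99  60.69] Ftool [  2.4 -12.6  -4.4] w 13.4
```

Contact is felt at about 114.9 mm. Backing off a little and shifting sideways.

```bash
python3 -m creep '0 0 0 0 -0.02 0 10;0 0 0 0.06 -0.03 0 10;0 0 0 0.12 -0.03 0 10;0 0 0 0.18 -0.03 0 10;0 0 0 0.18 -0.03 0 10'|head -1; python3 f.py
```

```text
time_s: 7.8
rack [114.58   4.18  60.71] Ftool [ 1.3 -9.9 -3.4] w 13.4
```

```bash
python3 -m creep '0 0 0 0.08 0 0 10;0 0 0 0.16 0 0 10;0 0 0 0.24 0 0 10;0 0 0 0.32 0 0 10;0 0 0 0.38 0 0 10;0 0 0 0.38 0 0 10'|head -1; python3 f.py
```

```text
time_s: 8.4
rack [114.62  15.56  60.7 ] Ftool [ -0.  -10.3  -4.3] w 13.3
```

```bash
python3 -m creep '0 0 0 0.02 -0.02 0 10;0 0 0 0.02 -0.04 0 10;0 0 0 0.02 -0.05 0 10;0 0 0 0.02 -0.05 0 10'|head -1; python3 f.py
```

```text
time_s: 8.8
rack [113.14  16.02  60.71] Ftool [-0.2 -8.5 -4. ] w 13.6
```

```bash
python3 -m creep '0 0 0 0 -0.02 0 10;0 0 0 0 -0.02 0 10'|head -1; python3 f.py
```

```text
time_s: 9.0
rack [112.57  16.04  60.72] Ftool [ 0.5 -9.  -4.2] w 13.8
```

```bash
python3 -m creep '0 0 0 0 -0.02 0 10;0 0 0 0 -0.03 0 10;0 0 0 0 -0.03 0 10'|head -1; python3 f.py
```

```text
time_s: 9.3
rack [112.14  16.06  60.72] Ftool [-0.7 -5.  -4.9] w 13.3
```

Front face is reached, so the spring is now carried by the notch. Opening.

```bash
python3 -m creep '0 0 0 0 -0.03 0 10;0 0 0 0 -0.03 0 16;0 0 0 0 -0.03 0 20;0 0 0 0 -0.03 0 26;0 0 0 0 -0.03 0 30;0 0 0 0 -0.03 -1 30;0 0 0 0 -0.03 -2 30;0 0 0 0 -0.03 -3.5 40' |head -1; python3 f.py; python3 - <<'E'
from h import *
np.set_printoptions(precision=4,suppress=True)
im=get_image("wrist");cv2.imwrite("pics/w4.png",im["image"])
C=cloud(im);m=(im["depth"]>0)&(C[...,2]>.071)&(C[...,2]<.083)&(np.hypot(C[...,0]-rk(.112,.016,0)[0],C[...,1]-rk(.112,.016,0)[1])<.03)
q=C[m];print(len(q),inr(q.mean(0)))
# neighbours
b=[("s1",.586,.3005),("s2",.459,-.366)]
for uv in [(237,347),(323,348)]:
    im=get_image("side");print("lookalike",uv,P3(im,uv))
print("spool dist from O");
plan(np.array([.586,.3005,.13]),YAW+np.pi/2,"s1")
plan(np.array([.459,-.366,.13]),YAW+np.pi/2,"s2")
E
```

```text
time_s: 10.1
rack [112.69  18.08 164.87] Ftool [-0.6 -0.4 -1. ] w 39.7
455 [0.1119 0.0176 0.0747]
lookalike (237, 347) [ 0.3751 -0.3805  0.0466]
lookalike (323, 348) [ 0.5228 -0.4238  0.0463]
spool dist from O
s1 turn [ 0.02  0.04 11.24] shift [-5.65  8.1   1.25] rows>= 10.5 q6 -111.3
s2 turn [ 0.02  0.04 11.24] shift [  2.53 -12.99   1.25] rows>= 10.5 q6 -111.3
```

View pics/w4.png

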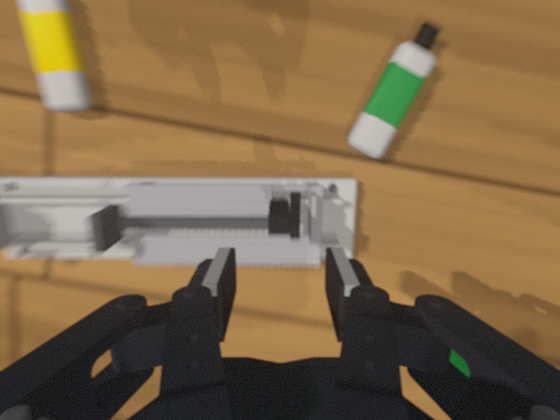

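Parked: the grip is at (280,217) in the notch, held by the spring (y = 17.6 mm). Now spool 1.

```bash
python3 -m creep '0 0 11.24 -5.65 8.1 0.6 60;0 0 11.24 -5.65 8.1 0.6 60;0 0 11.24 -5.65 8.1 0.6 60;0 0 11.24 -5.65 8.1 1.2 60;0 0 11.24 -5.65 8.1 1.2 60;0 0 11.24 -5.65 8.1 1.2 60;0 0 11.24 -5.65 8.1 1.2 60;0 0 11.24 -5.65 8.1 1.2 60;0 0 11.24 -5.65 8.1 1.2 60;0 0 11.24 -5.65 8.1 1.2 60;0 0 11.24 -5.65 8.1 1.2 60;0 0 11.24 -5.65 8.1 1.2 60' |head -1; cat > sp.py <<'E'
import sys
from h import *
np.set_printoptions(precision=4,suppress=True)
g=np.array([float(sys.argv[1]),float(sys.argv[2])])
im=get_image("wrist");C=cloud(im)
b=C[(im["depth"]>0)&(np.hypot(C[...,0]-g[0],C[...,1]-g[1])<.03)&(C[...,2]>.043)&(C[...,2]<.058)]
(cx,cy),r=cv2.minEnclosingCircle((b[:,:2]*1000).astype(np.float32));print(len(b),"top mean",b.mean(0),"circle",cx,cy,r)
st();plan(np.array([g[0],g[1],.035]),YAW+np.pi/2,"given");plan(np.array([cx/1e3,cy/1e3,.035]),YAW+np.pi/2,"seen")
E
python3 sp.py .586 .3005
```

```text
time_s: 11.45
1727 top mean [0.5856 0.2997 0.0485] circle 585.5913696289062 299.1647644042969 14.930817604064941
t 11.5 pos [0.5856 0.3005 0.2822] F [-0.5  0.1 -0.3] w 0.0601 0.0
given turn [-0.02  0.    0.02] shift [-0.    0.02  3.08] rows>= 1.9 q6 6.2
seen turn [-0.02  0.    0.02] shift [-0.04 -0.    3.08] rows>= 1.9 q6 6.2
```

```bash
python3 -m creep '0 0 0 -0.03 0 1.5 60;0 0 0 -0.03 0 2.6 60;0 0 0 -0.03 0 3.08 60;0 0 0 -0.03 0 3.08 40;0 0 0 -0.03 0 3.08 26;0 0 0 -0.03 0 3.08 20;0 0 0 -0.03 0 3.08 20;0 0 0 -0.03 0 3.08 20;0 0 0 -0.03 0 2.8 20;0 0 0 -0.03 0 1 20;0 0 0 -0.03 0 -0.6 20;0 0 0 -0.03 0 -0.6 20' 25; python3 - <<'E'
from h import *
plan(rk(-.093,0,.120),YAW+np.pi/2,"place1")
E
```

```text
time_s: 12.7
position: [0.5863, 0.2999, 0.3097]
tool_rot: [[-0.183, 0.983, 0.013], [0.983, 0.182, 0.004], [0.001, 0.013, -1.0]]
ft_force: [-0.4, 0.4, -0.2]
grip_width: 0.0294
gripper_force: 25.5
place1 turn [ 0.09 -0.01  0.  ] shift [-14.91  -5.12   1.08] rows>= 9.5 q6 6.3
```

```bash
python3 -m creep '0.09 0 0 -14.91 -5.12 0 20;0.09 0 0 -14.91 -5.12 0 20;0.09 0 0 -14.91 -5.12 0 20;0.09 0 0 -14.91 -5.12 0 20;0.09 0 0 -14.91 -5.12 0 20;0.09 0 0 -14.91 -5.12 0 20;0.09 0 0 -14.91 -5.12 0 20;0.09 0 0 -14.91 -5.12 0.3 20;0.09 0 0 -14.91 -5.12 0.6 20;0.09 0 0 -14.91 -5.12 1 20;0.09 0 0 -14.91 -5.12 1 20;0.09 0 0 -14.91 -5.12 1 20' |head -1; python3 f.py; python3 - <<'E'
from h import *
np.set_printoptions(precision=4,suppress=True)
plan(rk(-.093,0,.120),YAW+np.pi/2,"place1")
s=get_image("side");w=get_image("wrist");
cv2.imwrite("pics/w5.png",np.hstack([w["image"],cv2.resize(s["image"][180:300,200:320],(420,420),interpolation=2)])[:, :980])
a=cv2.imread("pics/w5.png");cv2.imwrite("pics/w5.png",cv2.resize(a,(800,343)))
for n in ("scene","side","wrist"):
    im=get_image(n) ;C=cloud(im);m=(im["depth"]>0)&(C[...,2]>.018)&(C[...,2]<.025)
    q=np.array([inr(p) for p in C[m] if True]) if m.sum()<60000 else None
    q=q[(q[:,0]>-.085)&(q[:,0]<-.03)&(abs(q[:,1])<.03)]
    for sgn in (1,-1):
        w=q[q[:,1]*sgn>.012]
        if len(w)>5:
            print(n,sgn,len(w),np.percentile(w[:,1],[2,25,50,75,98]),"slope",np.polyfit(w[:,0],w[:,1],1))
E
```

```text
time_s: 13.9
rack [-92.99   2.98 117.05] Ftool [ 0.3  0.3 -0.8] w 29.4
place1 turn [-0.09 -0.   -0.01] shift [ 0.    0.03 -0.1 ] rows>= 0.1 q6 -40.7
scene 1 35 [0.0146 0.0161 0.017  0.0187 0.0215] slope [-0.0142  0.0165]
scene -1 44 [-0.0247 -0.0221 -0.0206 -0.0198 -0.0181] slope [ 0.0055 -0.0206]
side 1 38 [0.017  0.0186 0.02   0.0208 0.0217] slope [-0.006   0.0193]
side -1 28 [-0.0204 -0.0187 -0.0173 -0.0167 -0.016 ] slope [ 0.0227 -0.0162]
wrist 1 552 [0.0175 0.0184 0.0194 0.0205 0.0215] slope [-0.0085  0.019 ]
wrist -1 555 [-0.0203 -0.0194 -0.0183 -0.0173 -0.0164] slope [-0.0052 -0.0186]
```

View pics/w5.png

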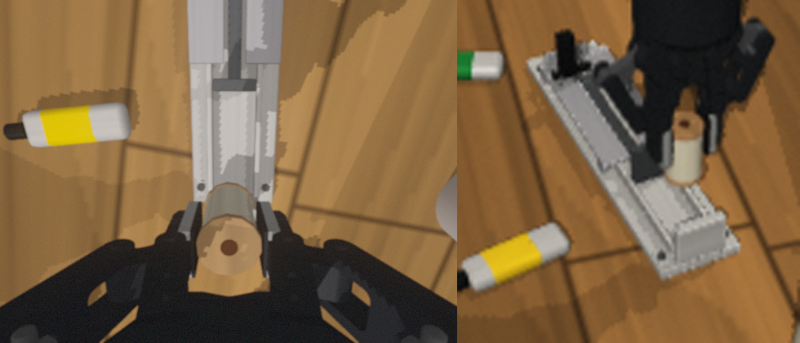

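Spool 1 is held at (225,240) over the track. The walls centre about 0.7 mm to +y of my estimate, in agreement with the yaw drift. Levelling the tool and descending.

```bash
python3 -m creep '-0.09 0 0 0.06 0 0 20;-0.09 0 0 0.06 0 0 20;-0.09 0 0 0.06 0 0.8 20;-0.09 0 0 0.06 0 1.5 20;-0.09 0 0 0.06 0 1.7 20;-0.09 0 0 0.06 0 1.7 20;-0.09 0 0 0.06 0 1.7 20' |head -1; python3 f.py; python3 - <<'E'
from h import *
plan(rk(-.091,.0007,.055),YAW+np.pi/2,"place1")
E
```

```text
time_s: 14.85
rack [-91.55   1.1   66.79] Ftool [-0.7  0.   1. ] w 29.2
place1 turn [0.01 0.01 0.  ] shift [0.01 0.02 0.39] rows>= 0.2 q6 -40.9
```

```bash
python3 -m creep '0 0 0 0 0.02 0.2 20;0 0 0 0 0.02 0.4 20;0 0 0 0 0.02 0.5 20;0 0 0 0 0.02 0.5 20' |head -1; python3 f.py
```

```text
time_s: 15.25
rack [-91.14   1.1   50.48] Ftool [-0.1 -1.2  1.5] w 29.1
```

```bash
python3 -m creep '0 0 0 0 0 0.08 20;0 0 0 0 0 0.13 20;0 0 0 0 0 0.13 20' |head -1; python3 f.py
```

```text
time_s: 15.55
rack [-91.43   0.8   47.93] Ftool [ 0.8 -2.  -8.5] w 29.3
```

```bash
python3 -m creep '0 0 0 0 0 0.04 20;0 0 0 0 0 0.04 20' |head -1; python3 f.py
```

```text
time_s: 15.75
rack [-91.45   0.78  47.87] Ftool [  3.   -5.7 -20.5] w 29.5
```

```bash
python3 -m creep '0 0 0 0 0 -0.07 20;0 0 0 0 0 -0.07 20' |head -1; python3 f.py; python3 - <<'E'
from h import *
np.set_printoptions(precision=4,suppress=True)
for n in ("wrist","scene","side"):
    im=get_image(n);C=cloud(im);p=rk(-.091,.0007,.06)
    m=(im["depth"]>0)&(C[...,2]>.04)&(C[...,2]<.085)&(np.hypot(C[...,0]-p[0],C[...,1]-p[1])<.013)
    B=im["image"].astype(int);m&=(B[...,2]-B[...,0]>25)
    q=C[m];print(n,len(q),np.percentile(q[:,2],[5,50,80,95]) if len(q) else "")
    if n=="wrist":cv2.imwrite("pics/w6.png",im["image"])
E
```

```text
time_s: 15.95
rack [-91.41   0.77  48.29] Ftool [-0.8 -0.9  0.7] w 29.5
wrist 3573 [0.0579 0.0589 0.0594 0.0598]
scene 15 [0.058  0.0601 0.0609 0.061 ]
side 100 [0.0422 0.0598 0.0612 0.0624]
```

The spool top reads 0.060, so it stands on the floor. Releasing and moving to spool 2.

```bash
python3 -m creep '0 0 0 0 0 0 32;0 0 0 0 0 0 38;0 0 0 0 0 0 46;0 0 0 0 0 0 50;0 0 0 0 0 -1 50;0 0 0 0 0 -2.2 55;0 0 0 0 0 -3 60;0 0 0 0 0 -3 60' |head -1; python3 f.py; python3 - <<'E'
from h import *
np.set_printoptions(precision=4,suppress=True)
im=get_image("wrist");C=cloud(im);p=rk(-.091,.0007,.06)
b=C[(im["depth"]>0)&(np.hypot(C[...,0]-p[0],C[...,1]-p[1])<.03)&(C[...,2]>.053)&(C[...,2]<.068)]
(cx,cy),r=cv2.minEnclosingCircle((b[:,:2]*1000).astype(np.float32));print("spool1 rack",inr([cx/1e3,cy/1e3,0]),r,b[:,2].std(),np.median(b[:,2]))
C2=inr
plan(np.array([.459,-.366,.13]),YAW+np.pi/2,"s2")
E
```

```text
time_s: 16.9
rack [-92.15  -0.16 141.12] Ftool [ 1.  -1.1 -0.4] w 60.2
spool1 rack [-0.0917  0.0014  0.    ] 14.986285209655762 0.000717692239182064 0.05855159655406153
s2 turn [0.02 0.01 0.  ] shift [-6.19 -3.08  0.31] rows>= 4.2 q6 -40.9
```

```bash
python3 -m creep '0 0 0 -6.19 -3.08 0.2 60;0 0 0 -6.19 -3.08 0.2 60;0 0 0 -6.19 -3.08 0.2 60;0 0 0 -6.19 -3.08 0.2 60;0 0 0 -6.19 -3.08 0.2 60;0 0 0 -6.19 -3.08 0.2 60;0 0 0 -6.19 -3.08 0.2 60;0 0 0 -6.19 -3.08 0.2 60' |head -1;python3 sp.py .459 -.366
```

```text
time_s: 17.75
1657 top mean [ 0.4582 -0.3668  0.0485] circle 458.3299560546875 -367.49993896484375 14.988921165466309
t 17.8 pos [ 0.4596 -0.3644  0.2866] F [-0.5 -0.1 -0.8] w 0.0598 0.0
given turn [-0.   -0.    0.01] shift [-0.05 -0.03  3.23] rows>= 1.9 q6 -60.6
seen turn [-0.   -0.    0.01] shift [-0.09 -0.06  3.23] rows>= 1.9 q6 -60.6
```

```bash
python3 -m creep '0 0 0 -0.07 -0.05 1.5 60;0 0 0 -0.07 -0.05 2.6 60;0 0 0 -0.07 -0.05 3.2 60;0 0 0 -0.07 -0.05 3.2 40;0 0 0 -0.07 -0.05 3.2 26;0 0 0 -0.07 -0.05 3.2 20;0 0 0 -0.07 -0.05 3.2 20;0 0 0 -0.07 -0.05 3.2 20;0 0 0 -0.07 -0.05 2.8 20;0 0 0 -0.07 -0.05 1 20;0 0 0 -0.07 -0.05 -0.8 20;0 0 0 -0.07 -0.05 -0.8 20' 25; python3 -m creep '0 0 0 0 0 0 20;0 0 0 0 0 0 20'|head -1; python3 - <<'E'
from h import *
plan(rk(-.050,.0005,.120),YAW+np.pi/2,"place2")
E
```

```text
time_s: 19.0
position: [0.4582, -0.3684, 0.3177]
tool_rot: [[-0.182, 0.983, 0.007], [0.983, 0.182, -0.009], [-0.01, 0.006, -1.0]]
ft_force: [0.2, -0.3, -0.2]
grip_width: 0.0296
gripper_force: 25.4
time_s: 19.2
place2 turn [-0.01 -0.01 -0.  ] shift [7.62 3.15 1.18] rows>= 5.0 q6 -60.8
```

```bash
python3 -m creep '0 0 0 7.62 3.15 0 20;0 0 0 7.62 3.15 0 20;0 0 0 7.62 3.15 0 20;0 0 0 7.62 3.15 0 20;0 0 0 7.62 3.15 0 20;0 0 0 7.62 3.15 0.5 20;0 0 0 7.62 3.15 1 20;0 0 0 7.62 3.15 1 20;0 0 0 7.62 3.15 1 20' |head -1; python3 f.py; python3 - <<'E'
from h import *
plan(rk(-.051,.0006,.067),YAW+np.pi/2,"place2")
E
```

```text
time_s: 20.1
rack [-50.42   0.68 125.18] Ftool [ 0.2  0.  -0.1] w 29.3
place2 turn [-0.01 -0.01 -0.  ] shift [-0.01 -0.    1.94] rows>= 1.2 q6 -37.4
```

```bash
python3 -m creep '0 0 0 -0.01 0 0.9 20;0 0 0 -0.01 0 1.6 20;0 0 0 -0.01 0 1.94 20;0 0 0 -0.01 0 2.2 20;0 0 0 -0.01 0 2.4 20;0 0 0 -0.01 0 2.4 20' |head -1; python3 f.py
```

```text
time_s: 20.7
rack [-50.88   0.33  53.85] Ftool [ 0.1 -0.2 -0.1] w 29.2
```

```bash
python3 -m creep '0 0 0 0 0 0.06 20;0 0 0 0 0 0.11 20;0 0 0 0 0 0.11 20' |head -1; python3 f.py
```

```text
time_s: 21.0
rack [-50.83   0.26  50.82] Ftool [ 0.2 -0.5  1.1] w 29.5
```

```bash
python3 -m creep '0 0 0 0 0 0.06 20;0 0 0 0 0 0.11 20;0 0 0 0 0 0.11 20' |head -1; python3 f.py
```

```text
time_s: 21.3
rack [-50.73   0.39  47.19] Ftool [-0.   0.9  0.4] w 29.7
```

```bash
python3 -m creep '0 0 0 0 0 0.03 20;0 0 0 0 0 0.05 20;0 0 0 0 0 0.05 20' |head -1; python3 f.py
```

```text
time_s: 21.6
rack [-50.81   0.26  46.89] Ftool [  1.6  -3.9 -11.9] w 29.4
```

```bash
python3 -m creep '0 0 0 0 0 -0.04 20;0 0 0 0 0 -0.04 32;0 0 0 0 0 -0.04 38;0 0 0 0 0 -0.04 46;0 0 0 0 0 -0.04 50;0 0 0 0 0 -1 50;0 0 0 0 0 -2.2 55;0 0 0 0 0 -3 60;0 0 0 0 0 -3 60' |head -1; python3 f.py; python3 - <<'E'
from h import *
np.set_printoptions(precision=4,suppress=True)
im=get_image("wrist");C=cloud(im);cv2.imwrite("pics/w7.png",im["image"])
for x in (-.0915,-.051):
    p=rk(x,.0007,.06)
    b=C[(im["depth"]>0)&(np.hypot(C[...,0]-p[0],C[...,1]-p[1])<.02)&(C[...,2]>.053)&(C[...,2]<.068)]
    (cx,cy),r=cv2.minEnclosingCircle((b[:,:2]*1000).astype(np.float32));print("spool rack",inr([cx/1e3,cy/1e3,0]),r,np.median(b[:,2]),b[:,2].std())
m=C[(im["depth"]>0)&(C[...,2]>.071)&(C[...,2]<.083)];q=np.array([inr(p) for p in m]);q=q[(abs(q[:,0]-.112)<.02)&(abs(q[:,1]-.017)<.02)];print("grip",len(q),q.mean(0) if len(q) else "")
plan(rk(.1122,.0165,.16),YAW,"to handle")
E
```

```text
time_s: 22.5
rack [-51.56  -0.78 138.84] Ftool [ 0.2 -0.3  0.1] w 60.2
spool rack [-0.0918  0.0016  0.    ] 15.044857025146484 0.05853724212991829 0.0008006247837820736
spool rack [-0.0503  0.0008  0.    ] 15.041620254516602 0.05854571411328907 0.0006868360845272167
grip 0 
to handle turn [  0.     0.02 -11.25] shift [ 5.43 -0.54 -0.78] rows>= 10.5 q6 -37.4
```

View pics/w7.png

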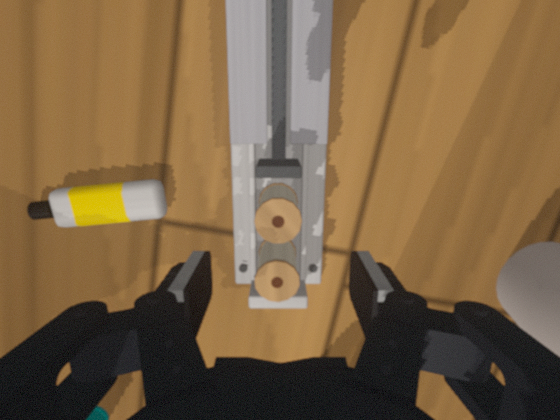

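Both spools stand upright in the track at (277,220) and (277,282), with the follower behind them at (280,165). Back to the handle.

```bash
python3 -m creep '0 0 -11.25 5.43 -0.54 -0.78 50;0 0 -11.25 5.43 -0.54 -0.78 50;0 0 -11.25 5.43 -0.54 -0.78 50;0 0 -11.25 5.43 -0.54 -0.78 50;0 0 -11.25 5.43 -0.54 -0.78 45;0 0 -11.25 5.43 -0.54 -0.78 45;0 0 -11.25 5.43 -0.54 -0.78 45;0 0 -11.25 5.43 -0.54 -0.78 40;0 0 -11.25 5.43 -0.54 -0.78 40;0 0 -11.25 5.43 -0.54 -0.78 40;0 0 -11.25 5.43 -0.54 -0.78 40;0 0 -11.25 5.43 -0.54 -0.78 40' |head -1; python3 f.py; python3 - <<'E'
from h import *
np.set_printoptions(precision=4,suppress=True)
im=get_image("wrist");C=cloud(im)
m=C[(im["depth"]>0)&(C[...,2]>.071)&(C[...,2]<.083)];q=np.array([inr(p) for p in m]);q=q[(abs(q[:,0]-.112)<.02)&(abs(q[:,1]-.017)<.02)];print("grip",len(q),q.mean(0) if len(q) else "")
plan(rk(.1122,.0165,.061),YAW,"to handle")
E
```

```text
time_s: 23.75
rack [112.24  16.97 158.15] Ftool [-0.6 -0.6 -0.1] w 39.9
grip 477 [0.1117 0.0178 0.0747]
to handle turn [ 0.01 -0.01 -0.01] shift [-0.01  0.    3.24] rows>= 1.9 q6 -111.3
```

```bash
python3 -m creep '0 0 0 0 0 1.5 40;0 0 0 0 0 2.6 36;0 0 0 0 0 3.22 30;0 0 0 0 0 3.22 24;0 0 0 0 0 3.22 20;0 0 0 0 0 3.22 16;0 0 0 0 0 3.22 10;0 0 0 0 0 3.22 10;0 0 0 0 0 3.22 10;0 0 0 0 0 3.22 10' 30|head -1; python3 f.py
```

```text
time_s: 24.8
rack [111.91  15.9   63.61] Ftool [-0.2  0.3 -7.6] w 13.2
```

```bash
python3 -m creep '0 0 0 0 0.02 0 10;0 0 0 0 0.04 0 10;0 0 0 -0.1 0.04 0 10;0 0 0 -0.2 0.04 0 10;0 0 0 -0.3 0.04 0 10;0 0 0 -0.3 0.04 0 10'|head -1; python3 f.py
```

```text
time_s: 25.4
rack [111.93   6.1   63.65] Ftool [-1.8 -7.1 -3.5] w 13.4
```

```bash
python3 -m creep '0 0 0 0 0.03 0 10;0 0 0 -0.08 0.03 0 10;0 0 0 -0.16 0.03 0 10;0 0 0 -0.23 0.03 0 10;0 0 0 -0.23 0.03 0 10'|head -1; python3 f.py
```

```text
time_s: 25.9
rack [112.59  -0.66  63.64] Ftool [ 0.2 -8.7 -3.6] w 13.5
```

```bash
python3 -m creep '0 0 0 -0.01 -0.05 0 10;0 0 0 -0.01 -0.12 0 10;0 0 0 -0.01 -0.2 0 10;0 0 0 -0.01 -0.2 0 10'|head -1; python3 f.py
```

```text
time_s: 26.3
rack [106.44  -0.71  63.64] Ftool [ 0.1 -9.6 -4.2] w 13.7
```

Free in the straight slot; the hand is holding the spring. Easing forward.

```bash
python3 -m creep '0 0 0 0 -0.08 0 10;0 0 0 0 -0.16 0 10;0 0 0 0 -0.24 0 10;0 0 0 0 -0.32 0 10;0 0 0 0 -0.4 0 10;0 0 0 0 -0.46 0 10;0 0 0 0 -0.5 0 10;0 0 0 0 -0.53 0 10;0 0 0 0 -0.53 0 10'|head -1; python3 f.py
```

```text
time_s: 27.2
rack [90.76 -0.63 63.64] Ftool [ 0.6 -7.8 -3.2] w 13.4
```

```bash
python3 -m creep '0 0 0 0 -0.03 0 10;0 0 0 0 -0.06 0 10;0 0 0 0 -0.09 0 10;0 0 0 0 -0.11 0 10;0 0 0 0 -0.11 0 10'|head -1; python3 f.py
```

```text
time_s: 27.7
rack [87.53 -0.59 63.64] Ftool [ 0.4 -8.2 -4.3] w 13.4
```

```bash
python3 -m creep '0 0 0 0 -0.02 0 10;0 0 0 0 -0.03 0 10;0 0 0 0 -0.03 0 10'|head -1; python3 f.py
```

```text
time_s: 28.0
rack [86.87 -0.58 63.66] Ftool [ 0.3 -6.  -5.4] w 13.5
```

```bash
python3 -m creep '0 0 0 0 -0.02 0 10;0 0 0 0 -0.04 0 10;0 0 0 0 -0.04 0 10'|head -1; python3 f.py
```

```text
time_s: 28.3
rack [86.56 -0.4  63.67] Ftool [-0.7  0.5 -6.7] w 13.5
```

Spring force is now fully carried by the spools. Letting go, lifting and checking.

```bash
python3 -m creep '0 0 0 0 0 0 16;0 0 0 0 0 0 20;0 0 0 0 0 0 26;0 0 0 0 0 0 32;0 0 0 0 0 -1 36;0 0 0 0 0 -2 40;0 0 0 0 0 -3.5 40;0 0 0 0 0 -4 40;0 0 0 -1.5 -2 -4 40;0 0 0 -2.5 -3 -4 40;0 0 0 -2.5 -3 -4 40;0 0 0 -2.5 -3 -4 40' |head -1; python3 f.py; python3 - <<'E'
from h import *
np.set_printoptions(precision=4,suppress=True)
im=get_image("wrist");C=cloud(im);cv2.imwrite("pics/w8.png",im["image"])
q=C[(im["depth"]>0)&(C[...,2]>.053)&(C[...,2]<.083)];q=np.array([inr(p) for p in q]);q=q[(abs(q[:,1])<.03)&(q[:,0]>-.12)&(q[:,0]<.15)]
g=q[(q[:,0]>.06)&(q[:,2]>.07)];print("grip",len(g),g.mean(0))
t=q[(q[:,0]<-.02)&(q[:,2]<.066)];print("spools",t.min(0),t.max(0),[ (t[(t[:,0]<a)&(t[:,0]>b)].mean(0),t[(t[:,0]<a)&(t[:,0]>b)][:,2].std()) for a,b in ((-.082,-.12),(-.078,-.02))])
E
```

```text
time_s: 29.5
rack [ -4.84 -75.54 181.79] Ftool [-0.2  0.2 -0. ] w 40.3
grip 539 [0.0855 0.0006 0.0746]
spools [-0.1097 -0.0137  0.0544] [-0.0505  0.0165  0.0615] [(array([-0.0952,  0.0019,  0.0586]), np.float64(0.0007668135148910065)), (array([nan, nan, nan]), np.float64(nan))]<stdin>:6: RuntimeWarning: Mean of empty slice.
  ret = um.true_divide(
  ret = _var(a, axis=axis, dtype=dtype, out=out, ddof=ddof,
  arrmean = um.true_divide(arrmean, div, out=arrmean,
  ret = ret.dtype.type(ret / rcount)
```

View pics/w8.png

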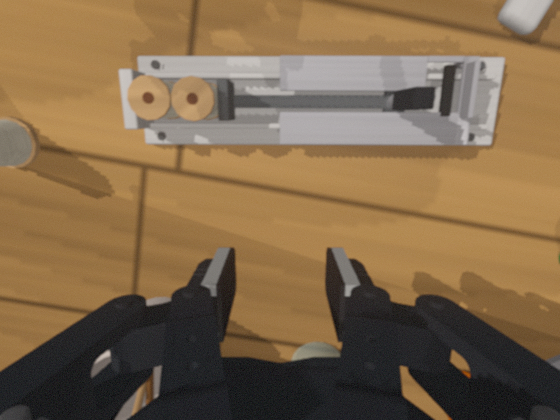

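Both spools stand snug at (148,97) and (192,97) between the end stop and the follower (228,100). The handle is in the straight slot and the arm is clear.

```bash
python3 -c "
from rig import job
print(job.close_job())"
```

```text
the job is handed in; nothing more can be done
None
```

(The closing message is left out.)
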